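Clamp a brushcutter shaft in the bench cradle

ROBOT

A 6-joint arm with a two-finger parallel gripper is mounted at the origin on the work surface. World frame = base frame: x ahead of the robot, y to its left, z up, the work surface at z = 0. Lengths are in m, angles in rad, forces in N, time in s.
With the tool pointing down it reaches from about 0.425 to 1.125 m from the base axis. Payload 14.9 kg.
Tool frame: the origin (TCP) lies at the very end of the fingers, on their centre line; the grasp point (between the pads) lies 19 mm behind it; z points along the fingers, x is the direction in which the jaws open and shut, and the axes are right-handed (so a half turn about z gives the same grasp; the last joint's range is limited). The gripper opens to 91 mm and grips with 3 to 60 N. Pads are 32 mm wide; open, the fingers measure 118 mm over their backs; the gripper's body (76 mm by 178 mm) begins 60 mm behind the grasp point.
Start: joints at [1.142, 0.379, 1.734, -0, 1.028, -0.033], TCP at [0.27, 0.646, 0.214] pointing down, gripper open.
Joint ranges: [-2.77, 2.77], [-0.74, 2.19], [0, 2.66], [-1.06, 4.2], [0.31, 2.87], [-3.08, 3.08]. Speed limits (rad/s): [1.89, 1.89, 2.39, 3.14, 3.14, 3.14].

INTERFACE

Orientations are given as a unit quaternion [w, x, y, z].
In Python, from workcell import status, cams, finish_job, models gives the robot as it stands.
- The arm moves only by the tool carry_out, never from a script. Its argument "moves" is a list of rows, each a list of 3 entries, a list of its own where there are three numbers: the shift along the tool's x, y, z in m, then the turn, a rotation vector about the tool's x, y, z in degrees, then the closure, from 0 (fully open) to 1 (shut). A call has 1 to 8 rows; each row shifts and turns the commanded pose from where the row before left it, along the tool's axes as they then stand; what a row does not reach is not made up. A row lasts 1/10 s, in which the tool goes at most 50 mm and 8.59 degrees, less where a joint would pass 70% of its speed; a pose out of reach is approached as far as the arm can. A call with a gripper value outside its range is refused whole. The fingers move at their own pace and stop on an object; "force" is the grip in N (left out, the last holds). Time passes only in rows, so rows that do not move let the fingers close. It gives the time, the measured TCP pose, the force and the opening at its end, in the units of the state.
- status.get_obs(): the state, without advancing time (a new reading comes with each control period).
- cams.get_image(name): name is "side" or "top" or "wrist"; returns the picture (420x560x3 uint8, red, green, blue); there is no depth.
- cams.camera_params(name): a dict with "intrinsics" (3x3 intrinsics, pixels), "k1" (the pictures are not rectified: a ray, as slopes to the right and down, at radius r is drawn at 1 + k1 r^2 times it, then the intrinsics apply), "world_from_camera" (4x4, takes a point from camera to world coordinates). Camera axes: x right, y down, z forward; pixel columns grow to the right and rows downward; lengths in m; the calibration is good to about 2 mm. A picture is of the moment at which its call begins: read the wrist's pose just before it. camera_params takes no time and is no camera call; for the wrist camera it gives the pose at the moment of the call.
- finish_job(): hands the job in, once; it reports no verdict.
Trained networks look in the newest picture that a camera, given by its name, has taken for a name from the list of things; names that differ only in an ending like _2 or _b are one class to them, and where a whole thing is asked for, a point or a joint stands for the part that bears it (a point fixed in the world has none). Each returns a list of dicts, best first, with "conf" (0 to 1); they miss things now and then, are a little off and sometimes report something else, mostly with a low value. They report only what shows in the picture. A call takes as long as a camera call.
- models.boxes_of(name, camera): "point" ([x, y, z] in m, in the coordinates of the camera as it stood for that picture, good to about 4 mm: the middle of the surface that is visible of it).
- models.outline_of(name, camera): "pixels" (420x560 bool, what is visible of it).
The state is a dict: "t": time; "joints": joint angles; "joint_vel": joint speeds; "tau": joint torques, N m; "tcp_pos": TCP position; "tcp_rot": TCP orientation; "contact_force": force on the tool from outside, world axes, zero at the start; "wrist_torque": the same for the moment, N m; "opening": finger opening in m.
Only numpy, scipy, OpenCV 4.12 (cv2) and the standard library are available. Lean on these libraries where they do the work, as an engineer would, in place of code of your own. Each camera call takes 0.05 s, during which the arm holds its last target. There are 200 camera calls.

TASK

The lower shaft of a brushcutter lies in the open bench clamp: swing the hinged clamp half over onto the tube, then bring the swing bolt up into the fork of that half, and turn the red knob clockwise until the clamp holds the tube firmly, hand-tight but not so hard that the thin tube is crushed. Let go at the end, and leave the shaft where it lies and the spanner, screwdriver and oil bottle alone.

Things in the scene. Friction and masses are not known exactly. Their poses are not given: they have to be found in the camera images.
- cradle: Bench fixture bolted down: aluminium rail 360 x 70 x 12 mm with the blue lower clamp half on it and a V rest 205 mm along +x. Origin: underside, straight below the middle of the clamp. x along tube and rail, y towards the cap's hinge, z up. Tube axis at y 0, z 80. Hinge pin at y +36, z 80, parallel to x. Bolt pin at y -42, z 34, parallel to x, between two blue cheeks. Hinge lugs and rail are fixed.
- cap: The bright steel hinged half with black rubber lining, 44 mm along x, 0.25 kg. Origin on its hinge pin; closed, its axes are the cradle's. Its shell (outer radius 22 mm round the tube) reaches z 102 when closed; a flat ear 36 mm wide, 9 mm thick, its top at z 88, runs from y -16 to -52 and ends in an open fork.
- cap_swing (a joint): Angle of the hinged half, rad: 0 lying closed on the tube, grows as it opens up and over towards +y; starts about 1.7 to 2.0 (just past upright, leaning back). The hinge is stiff (0.11 N m): the half stays where it is left. Its outer face can simply be pushed by shut fingers from the +y side, over and down.
- fork (a point): Point on the ear's top face at the middle of the fork slot, 78 mm from the hinge pin; closed it is at cradle x 0, y -42, z 88. Slot 13 mm wide (x), open towards -y with a mouth flaring to 19 mm, closed end at y -35.
- bolt_swing (a joint): Angle of the swing bolt, rad: 0 upright in the fork, grows as it swings out towards -y; it hangs out at up to 1.40 and falls back there if let go outside the fork. Upright (0 to -0.04, against the slot's closed end) it stays.
- bolt_pin (a point): Middle of the bolt's eye on its pin. Bolt: 10 mm steel rod, 108 mm from pin to end. The eye has up to 3 mm of side play either way along x (starts anywhere in it), so the bolt may stand beside the slot's middle and has to be brought over.
- knob_mid (a point): Middle of the red lobed hand knob, 36 mm across, 24 mm long along the bolt, on its axis, 90 to 91 mm from the bolt pin. It can be pinched across x at every swing angle and then pivots between the pads. Upright, its middle is 124 to 125 mm high before it is tightened.
- knob: Hand nut: knob, 18 mm sleeve and flange 28 mm across. Origin: flange underside, 34 mm below the knob's middle, starting 1.6 to 3 mm above the ear. Quick thread: clockwise from above runs it down 8 mm a turn. Free running takes 0.03 N m; once the flange bears, about 0.4 N m more per rad. Hand-tight is 0.3 to 0.5 N m; 0.6 N m crushes the tube. In rubber-padded fingers the knob slips at about 0.018 N m per N of squeeze. It holds when let go.
- shaft: Loose brushcutter shaft: aluminium tube 28 mm across, 500 mm long, with grey gear head at its +x end, about 0.75 kg, lying in the lower clamp half and the V rest. Origin on the tube axis near the clamp (up to 25 mm off along x), x along the tube.
- spanner: Steel spanner lying on the bench, a bystander.
- screwdriver: Screwdriver lying on the bench, a bystander.
- oil_bottle: Orange oil bottle, 60 mm across, 150 mm tall, standing; a bystander. Origin under its middle.

How it is judged:
On the way, in this order (a step that is already met when the one before it is completed fails the run):
1. the hinged half is swung over and lies on the tube (value of joint cap_swing below 0.04 rad), for 0.2 s.
2. the swing bolt stands upright in the fork of the closed half (value of joint bolt_swing below 0.08 rad and value of joint cap_swing below 0.04 rad), for 0.2 s.
At the end, for the whole second after the job is handed in: Robot clear; hinged half closed on the tube (within 0.04 rad), bolt upright in the fork (under 0.08 rad), the half pressing the tube with 110 to 300 N by itself, shaft at rest within 15 mm of where it lay (all of step 2 and contact force between cap and shaft above 110 N and distance of shaft from where it was at the start of the episode below 0.015 m and linear speed of shaft below 0.01 m/s); the robot touches nothing.
It fails at once if the thin tube is crushed: the clamp half presses on it with more than 300 N (contact force between cap and shaft above 300 N).
It fails at once if a bystander (spanner, screwdriver, oil bottle) is moved by more than 20 mm (distance of any of spanner, screwdriver, oil_bottle from where it was at the start of the episode above 0.02 m).
It also fails if it takes over 72 s, if anything falls off the work surface, if the arm or the gripper's body presses on something with over 40 N, if the wrist force passes 120 N, or if a joint passes its speed limit or range.

## Working session

There is one attempt and no reset: what is moved stays moved. The work goes in short steps, Python scripts to look and compute and a tool call to move; the robot and the scene stay as the last step left them, time stands still between calls to the robot, and variables do not carry over. Pictures are saved under pics/ and viewed, about 8 in all and at most 12, crops included, and the job is handed in when it is done.

Besides the shell and the picture viewer there is one more tool, called after "Emit:" as a command line: name --argument value ..., lists and objects as JSON in quotes. carry_out: Moves the arm, as the interface text tells. Its arguments: {"type":"object","properties":{"moves":{"type":"array"},"force":{"type":"number"}},"required":["moves"]}

```bash
mkdir -p pics; ls; cat > h.py <<'E'
import numpy as np, cv2
from workcell import status, cams, finish_job, models
from scipy.spatial.transform import Rotation as R
def look(n,f=None):
    P=cams.camera_params(n); im=cams.get_image(n)
    if f: cv2.imwrite('pics/'+f,im[:,:,::-1])
    return P,im
def pts(n,names,P):
    T=P["world_from_camera"]
    for k in names:
        for d in models.boxes_of(k,n)[:2]:
            p=T@np.r_[d["point"],1]; print(n,k,round(d["conf"],2),p[:3].round(4))
def proj(P,X):
    c=np.linalg.inv(P["world_from_camera"])@np.r_[X,1]; s=c[:2]/c[2]
    s=s*(1+P["k1"]*(s@s)); return (P["intrinsics"]@np.r_[s,1])[:2]
E
python3 - <<'E'
from h import *
print(status.get_obs())
for c in("side","top"):
    P,im=look(c,c+"1.png"); print(P)
    pts(c,["cradle","cap","fork","bolt_pin","knob_mid","shaft","oil_bottle","spanner","screwdriver"],P)
E
```

```text
pics
{'t': 0.0, 'joints': array([ 1.14167901e+00,  3.79418166e-01,  1.73476815e+00, -5.09107577e-05,
        1.02850071e+00, -3.33137059e-02]), 'joint_vel': array([-5.40783055e-04, -6.79967617e-05,  3.92567902e-04,  8.61815075e-04,
       -1.21157909e-03,  4.95085241e-04]), 'tau': array([-1.95436536e-03, -7.63746285e+01, -4.34359002e+01,  6.49978523e-02,
        4.25075472e-02, -1.32490645e-04]), 'tcp_pos': array([0.26974668, 0.64551403, 0.21328779]), 'tcp_rot': array([ 3.06490645e-04,  8.32323589e-01,  5.54289765e-01, -4.53820703e-04]), 'contact_force': array([-0.62494382, -0.02837843, -0.41548568]), 'wrist_torque': array([0.01663747, 0.00712369, 0.02668417]), 'opening': 0.0911871200983304}
{'intrinsics': array([[439.15716027,   0.        , 282.96241639],
       [  0.        , 439.15716027, 210.4551141 ],
       [  0.        ,   0.        ,   1.        ]]), 'k1': -0.07563967268226447, 'world_from_camera': array([[ 0.96022823, -0.21889195,  0.17334377,  0.42294666],
       [-0.27861045, -0.71026323,  0.64645368, -0.59299194],
       [-0.01838379, -0.66903846, -0.74300039,  0.81177676
[... 693 characters left out ...]
, 'k1': -0.17908644784806704, 'world_from_camera': array([[ 0.01026435, -0.98942827,  0.14465942,  0.44557589],
       [-0.99983877, -0.01228687, -0.01309476,  0.05832874],
       [ 0.01473374, -0.14450169, -0.98939485,  0.98117513],
       [ 0.        ,  0.        ,  0.        ,  1.        ]])}
top cradle 0.66 [0.6561 0.0951 0.0131]
top cap 0.57 [0.5954 0.113  0.1255]
top fork 0.57 [0.5951 0.115  0.1311]
top bolt_pin 0.79 [ 0.6417 -0.0388  0.052 ]
top knob_mid 0.89 [ 0.6462 -0.0531  0.0562]
top knob_mid 0.26 [0.6821 0.0955 0.0926]
top shaft 0.8 [0.6797 0.093  0.0947]
top oil_bottle 0.77 [0.7148 0.2306 0.0977]
top spanner 0.81 [0.8099 0.0062 0.0061]
top spanner 0.22 [ 0.6423 -0.0395  0.0513]
```

View pics/side1.png

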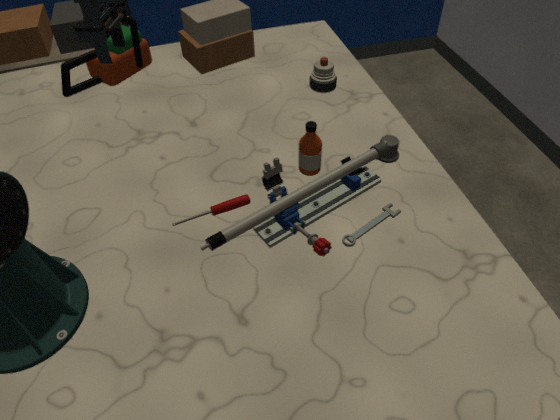

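View pics/top1.png

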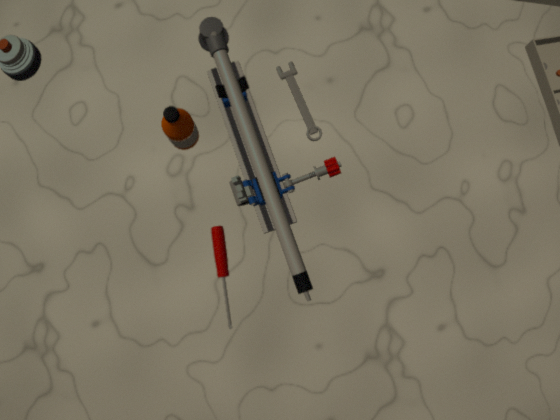

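The side view shows the cap open at (275,172) and the knob hanging out at (320,245). The top view puts the cap at (240,190), the clamp at (265,188) and the knob at (333,166). Next I'll fit the cradle frame.

```bash
cat >> h.py <<'E'
def ray(P,uv):
    K=P["intrinsics"]; d=np.array([P["k1"],0,0,0.])
    s=cv2.undistortPoints(np.array([[uv]],float),K,d)[0,0]
    T=P["world_from_camera"]; return T[:3,3],T[:3,:3]@np.r_[s,1]
def onplane(P,uv,z):
    o,d=ray(P,uv); return o+d*(z-o[2])/d[2]
def tri(rs):
    A=np.zeros((3,3));b=np.zeros(3)
    for o,d in rs:
        d=d/np.linalg.norm(d);M=np.eye(3)-np.outer(d,d);A+=M;b+=M@o
    x=np.linalg.solve(A,b); return x,[np.linalg.norm(np.cross(x-o,d/np.linalg.norm(d))) for o,d in rs]
def cen(n,name):
    m=models.outline_of(name,n)[0]["pixels"]; v,u=np.nonzero(m); return np.array([u.mean(),v.mean()]),m
E
python3 - <<'E'
from h import *
Ps={};
C={}
for c in("side","top"):
    P,im=look(c); Ps[c]=P
    for k in("knob_mid","cap","oil_bottle","shaft"):
        try: C[c,k]=cen(c,k)
        except Exception as e: print(c,k,e)
    v,u=np.nonzero(C[c,"shaft"][1]); q=np.array([onplane(P,p,.08)[:2] for p in zip(u[::5],v[::5])])
    q0=np.median(q,0)
    vx,vy,x0,y0=cv2.fitLine(q.astype(np.float32),cv2.DIST_HUBER,0,.001,.001).ravel()
    print(c,"yaw",np.degrees(np.arctan2(vy,vx)),x0,y0, "y at x=.62:",y0+(.62-x0)*vy/vx)
for k in("knob_mid","cap","oil_bottle"):
    if ("side",k) in C and ("top",k) in C:
        print(k,tri([ray(Ps[c],C[c,k][0]) for c in Ps]),C["top",k][0],C["side",k][0])
print(onplane(Ps["top"],C["top","knob_mid"][0],.049),onplane(Ps["side"],C["side","knob_mid"][0],.049))
np.save("m.npy",C["top","shaft"][1])
E
```

```text
side yaw 19.751799 0.67560303 0.091812894 y at x=.62: 0.071847394
top yaw 20.338718 0.68420476 0.09532996 y at x=.62: 0.071530566
knob_mid (array([ 0.64875015, -0.04934037,  0.05299965]), [np.float64(0.0026921163281692505), np.float64(0.002692116328168922)]) [328.90168539 167.80617978] [318.23868313 243.96707819]
cap (array([0.59171018, 0.11426336, 0.12052009]), [np.float64(0.0018930358414437003), np.float64(0.0018930358414437876)]) [240.530837   190.46035242] [272.38037866 176.97418244]
oil_bottle (array([0.72312188, 0.23904003, 0.06519188]), [np.float64(0.0010156903549344409), np.float64(0.0010156903549344615)]) [179.17596567 127.77339056] [309.46202532 150.38396624]
[ 0.6523852  -0.05010228  0.049     ] [ 0.64713432 -0.04668369  0.049     ]
```

Emit:
carry_out --moves '[[[0, 0, -0.02], [0, 0, 7.9], 0], [[0, 0, -0.02], [0, 0, 7.9], 0], [[0, 0, -0.02], [0, 0, 7.9], 0], [[0, 0, -0.02], [0, 0, 7.9], 0], [[0, 0, -0.02], [0, 0, 7.9], 0], [[0, 0, 0], [0, 0, 7.9], 0]]' --force 20

```text
t: 2.1
tcp_pos: [0.2704, 0.647, 0.3173]
tcp_rot: [-0.002, 0.985, 0.17, 0.001]
contact_force: [0.4, -0.1, -0.5]
opening: 0.0915
```

Emit:
carry_out --moves '[[[0.015, 0.048, 0], [0, 0, 0], 0], [[0.015, 0.048, 0], [0, 0, 0], 0], [[0.015, 0.048, 0], [0, 0, 0], 0], [[0.015, 0.048, 0], [0, 0, 0], 0], [[0.015, 0.048, 0], [0, 0, 0], 0], [[0.015, 0.048, 0], [0, 0, 0], 0], [[0.015, 0.048, 0], [0, 0, 0], 0], [[0.01, 0.048, 0], [0, 0, 0], 0]]'

```text
t: 2.9
tcp_pos: [0.5088, 0.324, 0.3142]
tcp_rot: [-0.0, 0.985, 0.173, 0.0]
contact_force: [1.1, 1.3, 0.3]
opening: 0.0912
```

Emit:
carry_out --moves '[[[0, 0.048, 0], [0, 0, 0], 0.5], [[0, 0.048, 0], [0, 0, 0], 1], [[0, 0, 0], [0, 0, 0], 1], [[0, 0, 0], [0, 0, 0], 1]]'

```text
t: 3.3
tcp_pos: [0.5406, 0.2347, 0.3141]
tcp_rot: [-0.0, 0.985, 0.172, 0.0]
contact_force: [-0.9, 0.1, -0.7]
opening: 0.0618
```

```bash
python3 - <<'E'
from h import *
o=status.get_obs(); print(o)
P,im=look("wrist","w1.png"); print(P["world_from_camera"])
pts("wrist",["cap","fork","bolt_pin","knob_mid","shaft"],P)
E
```

```text
{'t': 3.3, 'joints': array([3.69894762e-01, 9.81854151e-02, 1.89144774e+00, 1.57184031e-04,
       1.15175433e+00, 2.41461115e-02]), 'joint_vel': array([ 0.04019963,  0.00475746, -0.00439082,  0.00063652, -0.00102872,
        0.00572123]), 'tau': array([-3.15896519e+00, -5.58399975e+01, -4.67002845e+01, -5.00931730e-02,
        3.92713118e-02, -2.08632890e-01]), 'tcp_pos': array([0.54064385, 0.23466197, 0.31405871]), 'tcp_rot': array([-9.04877134e-05,  9.85099902e-01,  1.71983042e-01,  8.65484258e-05]), 'contact_force': array([-0.87153552,  0.0754007 , -0.74599017]), 'wrist_torque': array([-0.02169655,  0.0529582 , -0.00898281]), 'opening': 0.06177916060199776}
[[ 9.41245760e-01  3.25720927e-01  8.92317024e-02  5.15110124e-01]
 [ 3.37722223e-01 -9.08066858e-01 -2.47706038e-01  3.03543564e-01]
 [ 3.45311270e-04  2.63287787e-01 -9.64717276e-01  4.84456916e-01]
 [ 0.00000000e+00  0.00000000e+00  0.00000000e+00  1.00000000e+00]]
wrist cap 0.67 [0.5854 0.1224 0.1138]
wrist fork 0.45 [0.5878 0.1231 0.1149]
wrist shaft 0.89 [0.6029 0.0606 0.0959]
wrist shaft 0.28 [0.6071 0.0971 0.0111]
```

View pics/w1.png

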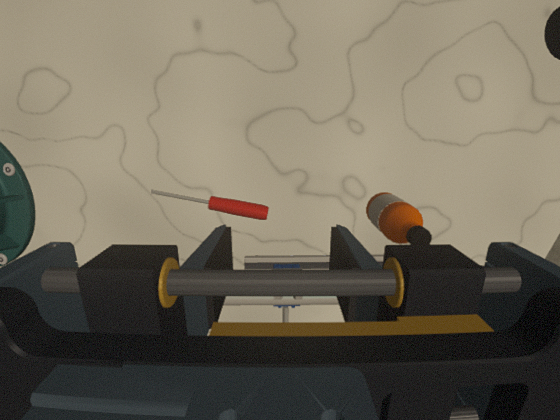

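The wrist view shows the clamp between the fingers, with blue at about (286,268) and the bolt at (286,315). I'll check that against the cradle guess.

```bash
cat >> h.py <<'E'
YAW=np.radians(20.1); O=np.array([.603,.0665])
ex=np.array([np.cos(YAW),np.sin(YAW)]); ey=np.array([-ex[1],ex[0]])
def W(x,y,z): return np.r_[O+x*ex+y*ey,z]
def L(p): d=np.asarray(p)[:2]-O; return np.array([d@ex,d@ey,p[2]])
E
python3 - <<'E'
from h import *
o=status.get_obs(); print(L(o["tcp_pos"]), np.degrees(R.from_quat(o["tcp_rot"][[1,2,3,0]]).as_matrix()[:2,0]@ey))
for n,f in(("side","side1.png"),("top","top1.png"),("wrist","w1.png")):
    P=cams.camera_params(n); im=cv2.imread("pics/"+f)
    for k in [(0,0,.094),(0,36,.08),(0,-42,34),(0,-131,49)]:
        k=np.array(k,float); k[2]*= 1 if k[2]<1 else .001; X=W(k[0],k[1]/1000,k[2]); u=proj(P,X); print(n,k,u.round(1))
    hsv=cv2.cvtColor(im,cv2.COLOR_BGR2HSV)
    for nm,lo,hi in(("blue",(100,120,50),(125,255,255)),("red",(172,170,60),(180,255,255)),("red0",(0,190,60),(4,255,255))):
        m=cv2.inRange(hsv,np.array(lo),np.array(hi)); c=cv2.connectedComponentsWithStats(m)
        print(nm,[(c[2][i][4],c[2][i][:4].tolist(),c[3][i].round(1).tolist()) for i in range(1,c[0]) if c[2][i][4]>25])
E
python3 - <<'E'
import cv2,numpy as np
a=cv2.imread("pics/side1.png")[140:270,230:400];b=cv2.imread("pics/top1.png")[140:240,210:360]
cv2.imwrite("pics/c1.png",np.vstack([cv2.resize(a,(510,390)),cv2.resize(b,(510,340))])[:600])
cv2.imwrite("pics/c1.png",np.hstack([cv2.resize(a,(400,306),interpolation=2),cv2.resize(b,(400,306),interpolation=2)]))
E
```

```text
[-0.00078935  0.1811963   0.31391556] -0.09175560213791721
side [0.    0.    0.094] [284.  198.2]
side [ 0.   36.    0.08] [274.9 193.4]
side [ 0.0e+00 -4.2e+01  3.4e-02] [295.2 226.7]
side [ 0.00e+00 -1.31e+02  4.90e-02] [320.1 247.3]
blue [(np.int32(27), [160, 0, 11, 5], [165.3, 1.9]), (np.int32(33), [261, 0, 10, 9], [265.8, 4.5]), (np.int32(94), [280, 0, 25, 12], [291.4, 4.0]), (np.int32(28), [140, 5, 8, 10], [143.6, 10.0]), (np.int32(274), [339, 5, 31, 43], [353.9, 31.9]), (np.int32(267), [145, 6, 25, 41], [156.9, 24.7]), (np.int32(29), [400, 6, 8, 12], [403.0, 11.8]), (np.int32(51), [277, 11, 14, 14], [282.2, 19.3]), (np.int32(112), [394, 19, 23, 17], [407.2, 25.8]), (np.int32(33), [413, 23, 9, 15], [417.1, 29.8]), (np.int32(36), [169, 29, 10, 13], [173.4, 36.3]), (np.int32(53), [346, 175, 15, 7], [353.6, 177.4]), (np.int32(58), [282, 204, 17, 12], [290.4, 209.1]), (np.int32(45), [284, 212, 15, 9], [290.9, 215.8])]
red []
red0 [(np.int32(191), [211, 195, 38, 17], [230.1, 202.5]), (np.int32(89), [313, 238, 17, 13], [320.6, 243.1])]
top [0.    0.    0.094] [267.8 188.2]
top [ 0.   36.    0.08] [249.4 195.9]
top [ 0.0e+00 -4.2e+01  3.4e-02] [288.5 186.5]
top [ 0.00e+00 -1.31e+02  4.90e-02] [332.2 170.1]
blue [(np.int32(116), [273, 172, 21, 22], [281.7, 182.9]), (np.int32(199), [243, 179, 20, 25], [253.6, 191.1])]
red []
red0 [(np.int32(171), [325, 158, 15, 18], [331.8, 166.3]), (np.int32(491), [212, 226, 16, 51], [219.2, 250.7])]
wrist [0.    0.    0.094] [282.  301.1]
wrist [ 0.   36.    0.08] [281.9 275.8]
wrist [ 0.0e+00 -4.2e+01  3.4e-02] [281.9 302.5]
wrist [ 0.00e+00 -1.31e+02  4.90e-02] [282.  349.1]
blue []
red []
red0 [(np.int32(447), [209, 197, 59, 22], [240.0, 206.6])]
```

View pics/c1.png

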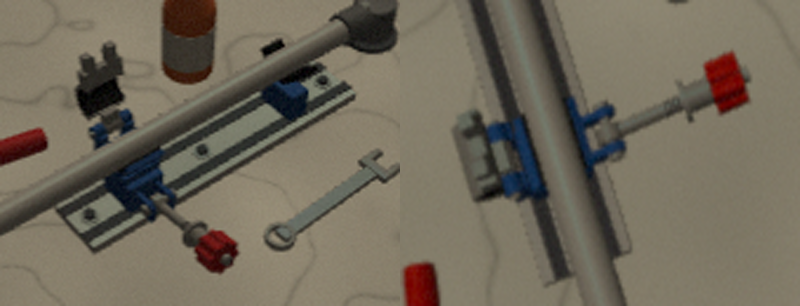

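Knob, bolt and lugs all sit about 5 mm further along +x than guessed, so I'm shifting the frame. Then I go behind the cap and push it.

Emit:
carry_out --moves '[[[0.006, 0.02, 0.04], [0, 0, 0], 1], [[0, 0.02, 0.04], [0, 0, 0], 1], [[0, 0.02, 0.04], [0, 0, 0], 1], [[0, 0, 0.04], [0, 0, 0], 1], [[0, 0, 0.019], [0, 0, 0], 1], [[0, 0, 0], [0, 0, 0], 1]]'

```text
t: 4.2
tcp_pos: [0.5646, 0.181, 0.1321]
tcp_rot: [0.0, 0.985, 0.173, -0.002]
contact_force: [-0.0, -0.4, 0.7]
opening: 0.001
```

```bash
sed -i 's/O=np.array(.*)/O=np.array([.6077,.0682])/' h.py; python3 - <<'E'
from h import *
o=status.get_obs(); print(L(o["tcp_pos"]),o["contact_force"],o["opening"])
E
```

```text
[-0.00167912  0.12077845  0.13213253] [-0.0101222  -0.35821602  0.7379688 ] 0.0009643045233386526
```

Emit:
carry_out --moves '[[[0, 0.02, 0], [0, 0, 0], 1], [[0, 0.02, 0], [0, 0, 0], 1], [[0, 0.015, 0], [0, 0, 0], 1], [[0, 0.015, 0], [0, 0, 0], 1], [[0, 0.015, 0], [0, 0, 0], 1], [[0, 0.015, 0.003], [0, 0, 0], 1], [[0, 0.015, 0.004], [0, 0, 0], 1], [[0, 0.01, 0.003], [0, 0, 0], 1]]'

```text
t: 5.0
tcp_pos: [0.6093, 0.0622, 0.1244]
tcp_rot: [0.0, 0.985, 0.173, -0.0]
contact_force: [0.0, 0.9, 0.3]
opening: 0.0008
```

Emit:
carry_out --moves '[[[0, 0.012, 0], [0, 0, 0], 1], [[0, 0.012, 0.002], [0, 0, 0], 1], [[0, 0.008, 0.004], [0, 0, 0], 1], [[0, 0, 0.01], [0, 0, 0], 1], [[0, 0, 0.01], [0, 0, 0], 1], [[0, 0, 0.006], [0, 0, 0], 1], [[0, 0, 0.0], [0, 0, 0], 1]]'

```text
t: 5.7
tcp_pos: [0.6191, 0.0336, 0.0916]
tcp_rot: [-0.0, 0.985, 0.173, -0.001]
contact_force: [-0.2, -0.7, 0.2]
opening: 0.0005
```

```bash
python3 - <<'E'
from h import *
o=status.get_obs(); print(L(o["tcp_pos"]),o["contact_force"],o["opening"])
E
```

```text
[-0.00114305 -0.0363999   0.09156327] [-0.18623636 -0.71007909  0.16537894] 0.000549243092523027
```

Emit:
carry_out --moves '[[[0, 0, 0.002], [0, 0, 0], 1], [[0, 0, 0.002], [0, 0, 0], 1], [[0, 0, 0.001], [0, 0, 0], 1], [[0, 0, 0], [0, 0, 0], 1]]'

```text
t: 6.1
tcp_pos: [0.6206, 0.0333, 0.0886]
tcp_rot: [0.0, 0.985, 0.173, 0.001]
contact_force: [0.3, -3.4, 5.0]
opening: 0.0006
```

Emit:
carry_out --moves '[[[0, 0, 0.002], [0, 0, 0], 1], [[0, 0, 0], [0, 0, 0], 1], [[0, 0, 0], [0, 0, 0], 1], [[0, 0, 0], [0, 0, 0], 1]]'

```text
t: 6.5
tcp_pos: [0.6208, 0.0333, 0.0879]
tcp_rot: [0.0, 0.985, 0.173, 0.001]
contact_force: [-6.6, -4.8, 23.6]
opening: 0.0007
```

Emit:
carry_out --moves '[[[0, 0, -0.02], [0, 0, 0], 1], [[0, 0, -0.04], [0, 0, 0], 0.5], [[0, 0, -0.04], [0, 0, 0], 0], [[0, 0, -0.04], [0, 0, 0], 0], [[0, 0, -0.04], [0, 0, 0], 0], [[0, -0.04, 0], [0, 0, 0], 0], [[0, -0.04, 0], [0, 0, 0], 0], [[0, 0, 0], [0, 0, 0], 0]]'

```text
t: 7.3
tcp_pos: [0.5912, 0.1118, 0.2663]
tcp_rot: [-0.0, 0.985, 0.174, 0.0]
contact_force: [1.0, -0.6, 0.4]
opening: 0.0538
```

```bash
python3 - <<'E'
from h import *
o=status.get_obs(); print(L(o["tcp_pos"]),o["contact_force"],o["opening"])
for n in("wrist","top","side"):
    P,im=look(n,n+"2.png"); pts(n,["cap","fork","bolt_pin","knob_mid"],P)
    for k in [(0,-.042,.088),(0,-.131,.049)]: print(n,k,proj(P,W(*k)).round(1))
w=cv2.imread("pics/wrist2.png"); s=cv2.resize(cv2.imread("pics/side2.png")[160:270,240:390],(400,293),interpolation=2);t=cv2.resize(cv2.imread("pics/top2.png")[140:240,210:360],(400,293),interpolation=2)
cv2.imwrite("pics/c2.png",np.vstack([np.hstack([s,t]),cv2.resize(w[110:310,140:440],(800,300))]))
E
```

```text
[-0.00047921  0.04655884  0.26632455] [ 0.98458856 -0.62962857  0.36973859] 0.05383313687189585
wrist cap 0.71 [0.6079 0.0678 0.0924]
wrist fork 0.77 [0.6108 0.0659 0.0923]
wrist bolt_pin 0.78 [ 0.6443 -0.044   0.0593]
wrist knob_mid 0.79 [ 0.6507 -0.0551  0.063 ]
wrist (0, -0.042, 0.088) [281.6 257.7]
wrist (0, -0.131, 0.049) [281.6 300.1]
top bolt_pin 0.9 [ 0.6423 -0.0472  0.0558]
top knob_mid 0.84 [ 0.6434 -0.0524  0.0575]
top (0, -0.042, 0.088) [288.6 178.7]
top (0, -0.131, 0.049) [331.3 167.7]
side cap 0.93 [0.61   0.054  0.0888]
side cap 0.39 [ 0.643  -0.058   0.0597]
side fork 0.63 [0.6116 0.0516 0.0846]
side bolt_pin 0.75 [ 0.6417 -0.0499  0.0514]
side bolt_pin 0.33 [ 0.6455 -0.0505  0.0523]
side knob_mid 0.65 [ 0.6458 -0.052   0.055 ]
side knob_mid 0.2 [0.8004 0.0085 0.0027]
side (0, -0.042, 0.088) [297.1 210. ]
side (0, -0.131, 0.049) [321.9 246.2]
```

View pics/wrist2.png

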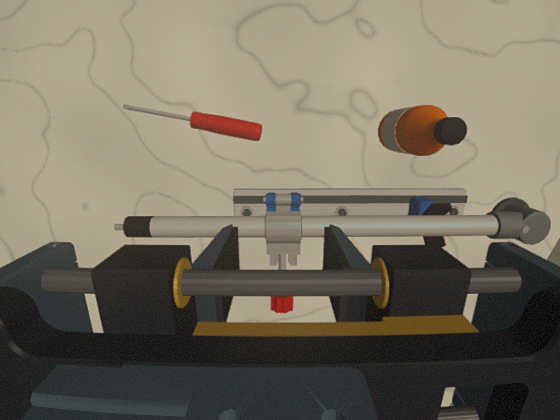

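View pics/c2.png

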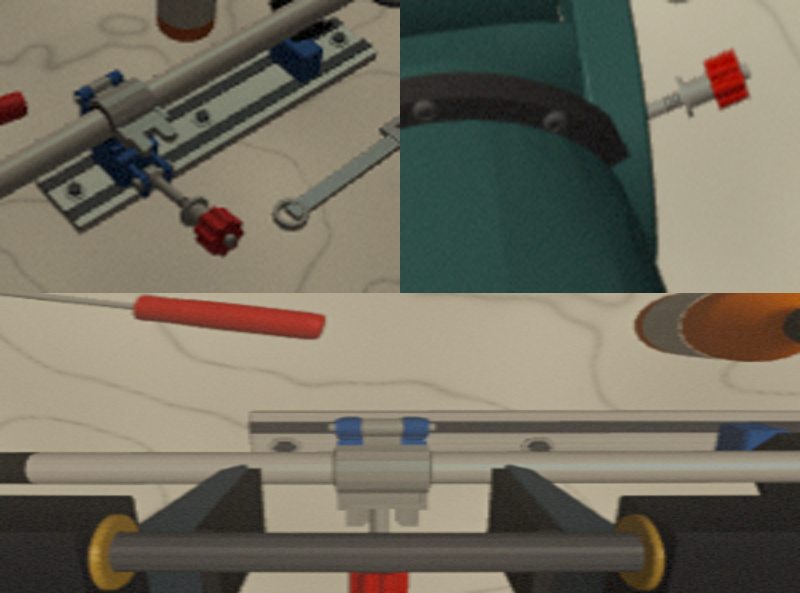

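The cap lies closed on the tube: wrist view shows its shell at columns 265–301 with the fork slot mid at about 283, and the bolt and knob at about 282. The fork and bolt are almost in line, so next I go above the knob with the fingers part open, because the spanner ring is near.

Emit:
carry_out --moves '[[[0.001, 0.045, 0], [0, 0, 0], 0.34], [[0, 0.045, 0], [0, 0, 0], 0.34], [[0, 0.045, 0], [0, 0, 0], 0.34], [[0, 0.0425, 0], [0, 0, 0], 0.34], [[0, 0, 0.04], [0, 0, 0], 0.34], [[0, 0, 0.04], [0, 0, 0], 0.34], [[0, 0, 0.04], [0, 0, 0], 0.34], [[0, 0, 0], [0, 0, 0], 0.34]]'

```text
t: 8.85
tcp_pos: [0.6509, -0.0577, 0.1409]
tcp_rot: [-0.001, 0.985, 0.173, -0.004]
contact_force: [-0.5, 0.4, 1.1]
opening: 0.0601
```

```bash
python3 - <<'E'
from h import *
o=status.get_obs(); print(L(o["tcp_pos"]),o["contact_force"],o["opening"])
P,im=look("wrist","w3.png"); pts("wrist",["fork","knob_mid"],P)
for k in [(0,-.042,.088),(0,-.131,.049)]: print(k,proj(P,W(*k)).round(1))
E
```

```text
[-0.00266828 -0.13304327  0.14092375] [-0.48076869  0.42303064  1.11298396] 0.06009824382925019
wrist fork 0.58 [0.6137 0.0576 0.0954]
wrist knob_mid 0.91 [ 0.6485 -0.0484  0.0548]
(0, -0.042, 0.088) [285.2 105.8]
(0, -0.131, 0.049) [285.  208.7]
```

View pics/w3.png

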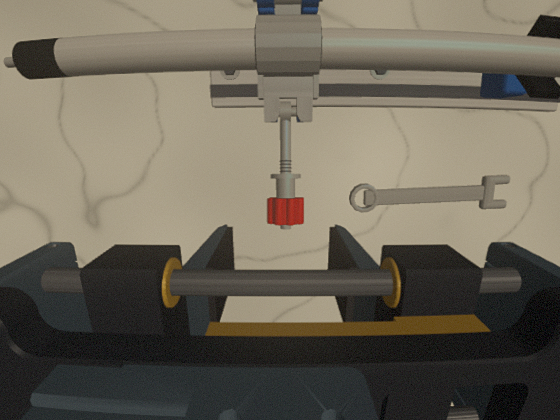

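Close view: the knob centre is at (285.5,210) as predicted, the rod at column 285.5 and the fork mid at about column 288. The bolt therefore stands about 2 mm to the −x side of the slot and will be brought over. Descend and pinch.

Emit:
carry_out --moves '[[[0.003, -0.002, 0.03], [0, 0, 0], 0.34], [[0, 0, 0.03], [0, 0, 0], 0.34], [[0, 0, 0.03], [0, 0, 0], 0.34], [[0, 0, 0.021], [0, 0, 0], 0.34], [[0, 0, 0], [0, 0, 0], 0.34], [[0, 0, 0], [0, 0, 0], 1], [[0, 0, 0], [0, 0, 0], 1], [[0, 0, 0], [0, 0, 0], 1]]' --force 12

```text
t: 9.8
tcp_pos: [0.6573, -0.0551, 0.0368]
tcp_rot: [0.0, 0.985, 0.173, 0.001]
contact_force: [-0.5, 0.8, 0.4]
opening: 0.0391
```

Emit:
carry_out --moves '[[[0, 0, 0], [0, 0, 0], 1], [[0, 0, 0], [0, 0, 0], 1]]'

```text
t: 10.0
tcp_pos: [0.657, -0.0552, 0.0358]
tcp_rot: [0.0, 0.985, 0.173, 0.001]
contact_force: [1.5, -2.9, 3.5]
opening: 0.0355
```

```bash
python3 - <<'E'
from h import *
o=status.get_obs(); print(L(o["tcp_pos"]),o["contact_force"],o["opening"],o["joints"])
c=np.array([-.042,.034+.0])
# arc way-points for the TCP: knob 90.5mm from pin, TCP 19mm below
prev=None
for t in np.radians([80.2,72,64,56,48,40,32,24,18,12,6,2,0]):
    p=np.array([-.042-.0905*np.sin(t),.034+.0905*np.cos(t)-.019]); 
    print(round(np.degrees(t)),p.round(4), None if prev is None else (-(prev-p)*[-1,1]).round(4)*[-1,1]*[1,-1]); prev=p
E
```

```text
[ 0.0038513  -0.13281307  0.03581488] [ 1.46981559 -2.93440904  3.48116263] 0.03552125402167601 [-1.19114777e-01  5.56806615e-01  1.86426736e+00 -2.29867803e-04
  7.18840810e-01 -4.66691818e-01]
80 [-0.1312  0.0304] None
72 [-0.1281  0.043 ] [ 0.0031 -0.0126]
64 [-0.1233  0.0547] [ 0.0047 -0.0117]
56 [-0.117   0.0656] [ 0.0063 -0.0109]
48 [-0.1093  0.0756] [ 0.0078 -0.0099]
40 [-0.1002  0.0843] [ 0.0091 -0.0088]
32 [-0.09    0.0917] [ 0.0102 -0.0074]
24 [-0.0788  0.0977] [ 0.0111 -0.0059]
18 [-0.07    0.1011] [ 0.0088 -0.0034]
12 [-0.0608  0.1035] [ 0.0092 -0.0025]
6 [-0.0515  0.105 ] [ 0.0094 -0.0015]
2 [-0.0452  0.1054] [ 0.0063 -0.0004]
0 [-0.042   0.1055] [ 0.0032 -0.0001]
```

Emit:
carry_out --moves '[[[-0.001, 0.003, -0.0126], [0, 0, 0], 1], [[0, 0.0047, -0.0117], [0, 0, 0], 1], [[0, 0.0063, -0.0109], [0, 0, 0], 1], [[0, 0.0078, -0.0099], [0, 0, 0], 1], [[0, 0.0091, -0.0088], [0, 0, 0], 1], [[0, 0.0102, -0.0074], [0, 0, 0], 1], [[0, 0, 0], [0, 0, 0], 1], [[0, 0, 0], [0, 0, 0], 1]]'

```text
t: 10.8
tcp_pos: [0.6694, -0.0943, 0.0963]
tcp_rot: [0.0, 0.985, 0.173, 0.0]
contact_force: [0.3, 0.3, -0.1]
opening: 0.0006
```

```bash
python3 - <<'E'
from h import *
o=status.get_obs(); print(L(o["tcp_pos"]),o["contact_force"],o["wrist_torque"],o["opening"])
P,im=look("wrist","w4.png"); P2,s=look("side","s4.png")
for k in [(0,-.042,.088),(.002,-.042,.088)]: print(k,proj(P,W(*k)).round(1))
w=cv2.imread("pics/w4.png")[60:340,150:430]; cv2.imwrite("pics/c4.png",np.hstack([cv2.resize(w,(400,400)),cv2.resize(cv2.imread("pics/s4.png")[150:270,240:360],(400,400),interpolation=2)]))
E
```

```text
[ 0.00205549 -0.17383209  0.09632573] [ 0.34868261  0.34024982 -0.05457485] [-0.06023668  0.07733785  0.00603619] 0.0006176400199660328
(0, -0.042, 0.088) [277.2  23.4]
(0.002, -0.042, 0.088) [280.8  23.4]
```

View pics/c4.png

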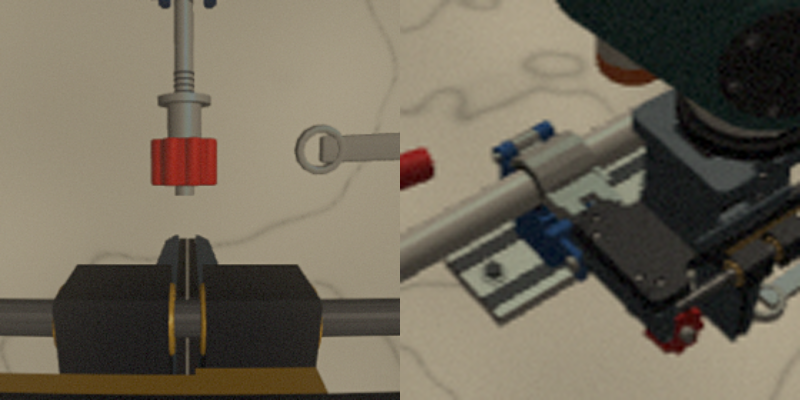

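I moved in the wrong sense: tool y is −cradle y. The fingers slid off the knob (now at crop (184,162)) and the bolt is back where it hung. I'm reopening and regrasping.

Emit:
carry_out --moves '[[[0, 0, -0.01], [0, 0, 0], 0.34], [[0, 0, 0], [0, 0, 0], 0.34], [[0, 0, 0], [0, 0, 0], 0.34], [[0, 0, 0], [0, 0, 0], 0.34], [[0, -0.02, 0], [0, 0, 0], 0.34], [[0, -0.0225, 0], [0, 0, 0], 0.34], [[0, 0, 0], [0, 0, 0], 0.34], [[0, 0, 0], [0, 0, 0], 0.34]]'

```text
t: 11.7
tcp_pos: [0.6546, -0.0532, 0.1062]
tcp_rot: [0.0, 0.985, 0.174, -0.0]
contact_force: [0.6, -0.7, 0.4]
opening: 0.0592
```

Emit:
carry_out --moves '[[[0, 0, 0.025], [0, 0, 0], 0.34], [[0, 0, 0.025], [0, 0, 0], 0.34], [[0, 0, 0.02], [0, 0, 0], 0.34], [[0, 0, 0.006], [0, 0, 0], 0.34], [[0, 0, 0], [0, 0, 0], 0.34], [[0, 0, 0], [0, 0, 0], 0.34]]'

```text
t: 12.3
tcp_pos: [0.6555, -0.0542, 0.0311]
tcp_rot: [0.0, 0.985, 0.173, 0.0]
contact_force: [-0.2, 0.5, 0.4]
opening: 0.0601
```

```bash
python3 - <<'E'
from h import *
o=status.get_obs(); print(L(o["tcp_pos"]),o["contact_force"],o["opening"])
E
```

```text
[ 0.00276729 -0.1313917   0.03110307] [-0.18398619  0.51784512  0.38250743] 0.060103198475645436
```

Emit:
carry_out --moves '[[[0, 0, 0], [0, 0, 0], 1], [[0, 0, 0], [0, 0, 0], 1], [[0, 0, 0], [0, 0, 0], 1], [[0, 0, 0], [0, 0, 0], 1], [[0, 0, 0], [0, 0, 0], 1]]' --force 12

```text
t: 12.8
tcp_pos: [0.655, -0.054, 0.0305]
tcp_rot: [0.0, 0.985, 0.173, 0.0]
contact_force: [0.5, -0.9, 1.2]
opening: 0.0357
```

Emit:
carry_out --moves '[[[0, -0.003, -0.0126], [0, 0, 0], 1], [[0, -0.0047, -0.0117], [0, 0, 0], 1], [[0, -0.0063, -0.0109], [0, 0, 0], 1], [[0, -0.0078, -0.0099], [0, 0, 0], 1], [[0, -0.0091, -0.0088], [0, 0, 0], 1], [[0, 0, 0], [0, 0, 0], 1], [[0, 0, 0], [0, 0, 0], 1]]'

```text
t: 13.5
tcp_pos: [0.6448, -0.0248, 0.0848]
tcp_rot: [0.0, 0.985, 0.173, 0.001]
contact_force: [1.3, -2.8, 4.9]
opening: 0.0357
```

```bash
python3 - <<'E'
from h import *
o=status.get_obs(); print(L(o["tcp_pos"]),o["contact_force"],o["wrist_torque"],o["opening"])
P,im=look("wrist","w5.png")
for k in [(0,-.042,.088),(.002,-.042,.088)]: print(k,proj(P,W(*k)).round(1))
E
```

```text
[ 0.00293741 -0.10007316  0.08483686] [ 1.28558116 -2.8123896   4.92543596] [-0.47150608 -0.14053964  0.0239458 ] 0.03574648307642964
(0, -0.042, 0.088) [276.4 157.6]
(0.002, -0.042, 0.088) [279.9 157.6]
```

View pics/w5.png

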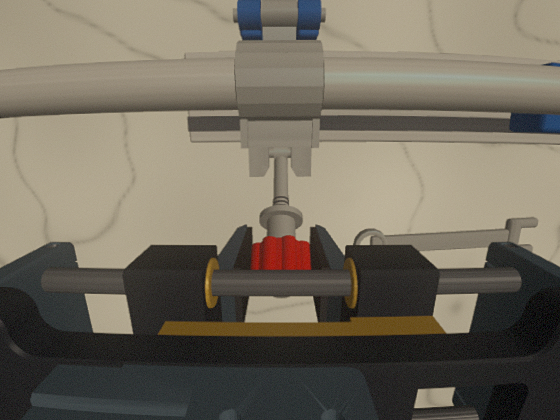

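The bolt follows in the grip: the rod is at column 281 and the fork slot mid at 280, so they are aligned. Continuing up the arc.

Emit:
carry_out --moves '[[[-0.0005, -0.0102, -0.0074], [0, 0, 0], 1], [[0, -0.0111, -0.0059], [0, 0, 0], 1], [[0, -0.0088, -0.0034], [0, 0, 0], 1], [[0, -0.0092, -0.0025], [0, 0, 0], 1], [[0, -0.0094, -0.0015], [0, 0, 0], 1], [[0, -0.0063, -0.0004], [0, 0, 0], 1], [[0, -0.0032, 0], [0, 0, 0], 1], [[0, 0, 0], [0, 0, 0], 1]]'

```text
t: 14.35
tcp_pos: [0.6239, 0.0302, 0.1053]
tcp_rot: [-0.0, 0.985, 0.173, 0.0]
contact_force: [0.5, -0.9, 4.9]
opening: 0.0357
```

```bash
python3 - <<'E'
from h import *
o=status.get_obs(); print(L(o["tcp_pos"]),o["contact_force"],o["wrist_torque"],o["opening"],o["joints"])
P,im=look("wrist","w6.png"); P2,s=look("side","s6.png")
w=cv2.imread("pics/w6.png")[60:340,150:430]; cv2.imwrite("pics/c6.png",np.hstack([cv2.resize(w,(400,400)),cv2.resize(cv2.imread("pics/s6.png")[150:270,240:360],(400,400),interpolation=2)]))
E
```

```text
[ 0.00214876 -0.04123367  0.10531006] [ 0.52313025 -0.90847102  4.94113539] [-0.27688767  0.0207733  -0.01254148] 0.03573054948137968 [ 1.10272909e-02  4.08461787e-01  1.93084747e+00  1.79282788e-04
  8.02240207e-01 -3.37224099e-01]
```

View pics/c6.png

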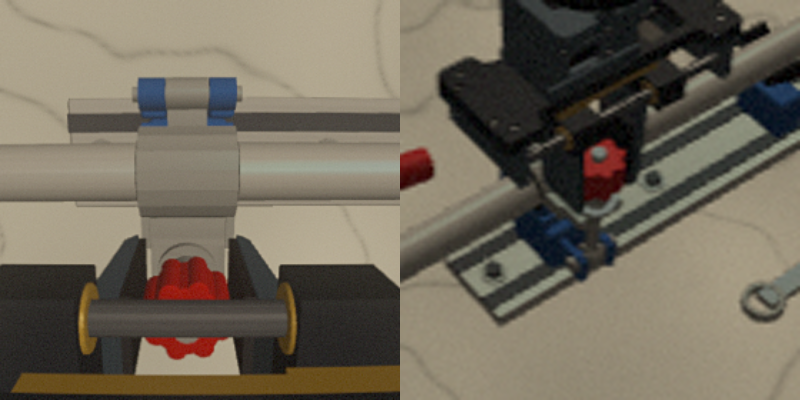

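The bolt stands in the fork: the knob shows above the ear with the flange just over it. I'll nudge it against the slot end, squeeze harder and start turning.

Emit:
carry_out --moves '[[[0, -0.001, 0], [0, 0, 0], 1], [[0, -0.001, 0], [0, 0, 0], 1], [[0, 0, 0], [0, 0, 0], 1], [[0, 0, 0.0002], [0, 0, 8], 1], [[0, 0, 0.0002], [0, 0, 8], 1], [[0, 0, 0.0002], [0, 0, 8], 1], [[0, 0, 0.0002], [0, 0, 8], 1], [[0, 0, 0.0002], [0, 0, 8], 1]]' --force 24

```text
t: 15.25
tcp_pos: [0.6249, 0.0315, 0.1046]
tcp_rot: [-0.0, 0.984, -0.177, 0.002]
contact_force: [11.1, -1.9, -1.5]
opening: 0.0356
```

```bash
cat > st.py <<'E'
from h import *
o=status.get_obs(); x=R.from_quat(o["tcp_rot"][[1,2,3,0]]).as_matrix()[:,0]
print(o["t"],L(o["tcp_pos"]).round(4),o["contact_force"].round(1),"M",o["wrist_torque"].round(3),round(o["opening"],4),"j6",o["joints"][5].round(3),"yaw",np.degrees(np.arctan2(x[1],x[0])).round(1))
E
python3 st.py
```

```text
15.25 [ 0.0035 -0.0404  0.1046] [11.1 -1.9 -1.5] M [-0.667 -1.802  0.096] 0.0356 j6 0.369 yaw -20.4
```

Emit:
carry_out --moves '[[[0, 0, 0.0002], [0, 0, 8], 1], [[0, 0, 0.0002], [0, 0, 8], 1], [[0, 0, 0.0002], [0, 0, 8], 1], [[0, 0, 0.0002], [0, 0, 8], 1]]'

```text
t: 15.65
tcp_pos: [0.6262, 0.0315, 0.1041]
tcp_rot: [-0.001, 0.897, -0.441, 0.003]
contact_force: [17.7, -3.0, -4.7]
opening: 0.035
```

```bash
python3 st.py
```

```text
15.65 [ 0.0047 -0.0408  0.1041] [17.7 -3.  -4.7] M [-0.861 -2.889  0.146] 0.035 j6 0.928 yaw -52.4
```

A lateral force is building because the grip is about 2.4 mm off the bolt axis, which I estimate at local (3.3, −42.8) mm. I'll release, lift slightly, recentre and regrip.

Emit:
carry_out --moves '[[[0, 0, 0], [0, 0, 0], 0.45], [[0, 0, 0], [0, 0, 0], 0.45], [[0, 0, -0.004], [0, 0, 0], 0.45], [[0, 0, 0], [0, 0, 0], 0.45]]'

```text
t: 16.05
tcp_pos: [0.6232, 0.0316, 0.1077]
tcp_rot: [-0.0, 0.899, -0.439, -0.0]
contact_force: [-0.1, 0.2, -0.9]
opening: 0.0501
```

```bash
python3 st.py; python3 - <<'E'
from h import *
P2,s=look("side","s7.png"); P,w=look("wrist","w7.png")
cv2.imwrite("pics/c7.png",np.hstack([cv2.resize(w[60:340,150:430,::-1],(400,400)),cv2.resize(s[150:270,240:360,::-1],(400,400),interpolation=2)]))
E
```

```text
16.05 [ 0.002  -0.0397  0.1077] [-0.1  0.2 -0.9] M [-0.156  0.103  0.032] 0.0501 j6 0.921 yaw -52.0
```

View pics/c7.png

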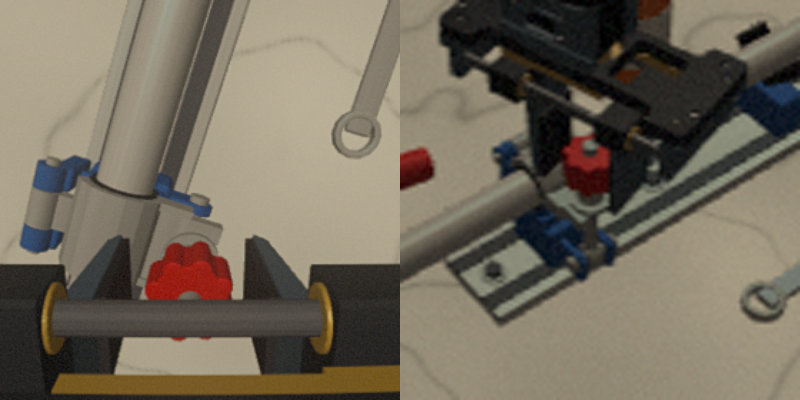

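```bash
python3 - <<'E'
from h import *
P=cams.camera_params("wrist"); o=status.get_obs()
im=cv2.imread("pics/w7.png"); h=cv2.cvtColor(im,cv2.COLOR_BGR2HSV)
m=((h[...,0]<6)|(h[...,0]>174))&(h[...,1]>170)&(h[...,2]>50); v,u=np.nonzero(m); print("cols",u.min(),u.max(),"rows",v.min(),v.max(),m.sum())
for X in((.6232,.0316),(.6255,.0291),(.6245,.031),(.6235,.029)):
    print(X,[proj(P,np.r_[X,z]).round(1).tolist() for z in(.112,.124,.136)])
T=P["world_from_camera"];print(T[:3,:3].round(3),T[:3,3])
P=cams.camera_params("side"); im=cv2.imread("pics/s7.png"); h=cv2.cvtColor(im,cv2.COLOR_BGR2HSV)
m=((h[...,0]<6)|(h[...,0]>174))&(h[...,1]>150)&(h[...,2]>50); m[:,:270]=0; v,u=np.nonzero(m); print("side cols",u.min(),u.max(),"rows",v.min(),v.max(),u.mean(),v.mean())
for X in((.6232,.0316),(.6255,.0291),(.6245,.031),(.6235,.029)): print(X,proj(P,np.r_[X,.126]).round(1))
E
```

```text
cols 75 312 rows 188 297 3569
(0.6232, 0.0316) [[280.0, 252.1], [279.9, 260.6], [279.9, 270.2]]
(0.6255, 0.0291) [[285.4, 251.7], [285.7, 260.1], [286.1, 269.7]]
(0.6245, 0.031) [[282.0, 251.2], [282.1, 259.5], [282.2, 269.1]]
(0.6235, 0.029) [[283.6, 254.2], [283.8, 262.7], [284.0, 272.4]]
[[ 0.614 -0.762 -0.207]
 [-0.789 -0.592 -0.162]
 [ 0.     0.263 -0.965]] [0.68127506 0.07627911 0.27791014]
side cols 289 323 rows 64 208 295.45197740112997 199.07344632768363
(0.6232, 0.0316) [297.3 197.2]
(0.6255, 0.0291) [298.6 197.8]
(0.6245, 0.031) [297.9 197.2]
(0.6235, 0.029) [297.8 198. ]
```

```bash
python3 - <<'E'
from h import *
from scipy.optimize import least_squares
P=cams.camera_params("wrist"); T0=np.array([.6232,.0316]); tx=np.array([.616,-.788]); ty=np.array([-.788,-.616])
def sil(c,zm):
    a=np.linspace(0,6.28,60); q=np.array([proj(P,np.r_[c+.018*np.array([np.cos(t),np.sin(t)]),z]) for t in a for z in(zm-.012,zm+.012)])
    return np.r_[q.min(0),q.max(0)]
obs=np.array([150+146*.7,60+240*.7,150+232*.7,60+340*.7]);print(obs)
for zm in(.1215,.1235):
    r=least_squares(lambda p:sil(T0+p[0]*tx+p[1]*ty,zm)-obs,[0,0],diff_step=1e-3,x_scale=.001)
    c=T0+r.x[0]*tx+r.x[1]*ty; print(zm,r.x,r.fun.round(1),c,L(np.r_[c,0]))
E
```

```text
[252.2 228.  312.4 298. ]
0.1215 [0.00132818 0.00200446] [-2.5 -1.6  2.5  1.8] [0.62243865 0.02931864] [ 0.00047902 -0.04157834  0.        ]
0.1235 [0.00131726 0.00103456] [-3.  -2.   3.   2.3] [0.6231962  0.02992471] [ 0.00139872 -0.04126953  0.        ]
```

Emit:
carry_out --moves '[[[0.002, 0.001, 0], [0, 0, -8], 0.45], [[0, 0, 0], [0, 0, -8], 0.45], [[0, 0, 0], [0, 0, -8], 0.45], [[0, 0, 0], [0, 0, -8], 0.45], [[0, 0, 0], [0, 0, -8], 0.45], [[0, 0, 0], [0, 0, -8], 0.45], [[0, 0, 0], [0, 0, -8], 0.45], [[0, 0, 0], [0, 0, -8], 0.45]]'

```text
t: 16.95
tcp_pos: [0.6236, 0.0293, 0.1073]
tcp_rot: [-0.0, 0.994, 0.107, -0.0]
contact_force: [-0.4, -0.2, 0.1]
opening: 0.0501
```

Emit:
carry_out --moves '[[[0, 0, 0], [0, 0, -8], 0.45], [[0, 0, 0], [0, 0, 0], 1], [[0, 0, 0], [0, 0, 0], 1], [[0, 0, 0], [0, 0, 0], 1]]' --force 22

```text
t: 17.35
tcp_pos: [0.6237, 0.0293, 0.1074]
tcp_rot: [-0.0, 0.985, 0.171, -0.0]
contact_force: [-0.2, 0.5, 0.4]
opening: 0.0356
```

```bash
python3 st.py
```

```text
17.35 [ 0.0016 -0.042   0.1074] [-0.2  0.5  0.4] M [-0.066  0.022  0.006] 0.0356 j6 -0.335 yaw 19.7
```

Emit:
carry_out --moves '[[[0, 0, 0.0002], [0, 0, 8], 1], [[0, 0, 0.0002], [0, 0, 8], 1], [[0, 0, 0.0002], [0, 0, 8], 1], [[0, 0, 0], [0, 0, 0], 1]]'

```text
t: 17.75
tcp_pos: [0.6238, 0.0293, 0.1069]
tcp_rot: [-0.0, 0.999, -0.038, 0.0]
contact_force: [-0.7, 0.3, 0.5]
opening: 0.0356
```

```bash
python3 st.py
```

```text
17.75 [ 0.0017 -0.0421  0.1069] [-0.7  0.3  0.5] M [-0.133  0.062 -0.002] 0.0356 j6 0.085 yaw -4.3
```

Emit:
carry_out --moves '[[[0, 0, 0.0002], [0, 0, 8], 1], [[0, 0, 0.0002], [0, 0, 8], 1], [[0, 0, 0.0002], [0, 0, 8], 1]]'

```text
t: 18.05
tcp_pos: [0.6238, 0.0292, 0.1064]
tcp_rot: [0.0, 0.97, -0.244, 0.0]
contact_force: [0.1, -0.9, 3.2]
opening: 0.0355
```

```bash
python3 st.py
```

```text
18.05 [ 0.0017 -0.0421  0.1064] [ 0.1 -0.9  3.2] M [-0.217  0.131  0.074] 0.0355 j6 0.502 yaw -28.2
```

Emit:
carry_out --moves '[[[0, 0, 0.0002], [0, 0, 8], 1], [[0, 0, 0.0002], [0, 0, 8], 1]]'

```text
t: 18.25
tcp_pos: [0.624, 0.0292, 0.1061]
tcp_rot: [-0.0, 0.927, -0.376, 0.0]
contact_force: [-0.6, -1.3, 4.7]
opening: 0.0356
```

```bash
python3 st.py
```

```text
18.25 [ 0.0019 -0.0422  0.1061] [-0.6 -1.3  4.7] M [-0.216  0.083  0.117] 0.0356 j6 0.781 yaw -44.2
```

Emit:
carry_out --moves '[[[0, 0, 0.0002], [0, 0, 8], 1], [[0, 0, 0], [0, 0, 0], 1]]'

```text
t: 18.45
tcp_pos: [0.6241, 0.0292, 0.106]
tcp_rot: [-0.0, 0.899, -0.439, 0.0]
contact_force: [-0.8, -1.5, 3.5]
opening: 0.0354
```

```bash
python3 st.py
```

```text
18.45 [ 0.002  -0.0423  0.106 ] [-0.8 -1.5  3.5] M [-0.241  0.042 -0.001] 0.0354 j6 0.918 yaw -52.1
```

Emit:
carry_out --moves '[[[0, 0, 0.0002], [0, 0, 8], 1], [[0, 0, 0.0002], [0, 0, 8], 1]]'

```text
t: 18.65
tcp_pos: [0.6242, 0.0292, 0.1058]
tcp_rot: [-0.0, 0.829, -0.559, 0.0]
contact_force: [-0.9, -1.3, 8.0]
opening: 0.0352
```

```bash
python3 st.py
```

```text
18.65 [ 0.0021 -0.0423  0.1058] [-0.9 -1.3  8. ] M [-0.059  0.243  0.225] 0.0352 j6 1.196 yaw -68.0
```

Emit:
carry_out --moves '[[[0, 0, 0.0002], [0, 0, 8], 1], [[0, 0, 0.0002], [0, 0, 8], 1]]'

```text
t: 18.85
tcp_pos: [0.6244, 0.0293, 0.1056]
tcp_rot: [-0.0, 0.743, -0.669, 0.0]
contact_force: [-1.0, -1.7, 11.3]
opening: 0.0351
```

```bash
python3 st.py
```

```text
18.85 [ 0.0023 -0.0423  0.1056] [-1.  -1.7 11.3] M [0.037 0.412 0.224] 0.0351 j6 1.476 yaw -84.0
```

Emit:
carry_out --moves '[[[0, 0, 0], [0, 0, 8], 1], [[0, 0, 0], [0, 0, 8], 1]]'

```text
t: 19.05
tcp_pos: [0.6243, 0.0293, 0.1055]
tcp_rot: [0.0, -0.643, 0.766, -0.0]
contact_force: [0.5, -0.3, 6.2]
opening: 0.0356
```

```bash
python3 st.py
```

```text
19.05 [ 0.0022 -0.0422  0.1055] [ 0.5 -0.3  6.2] M [0.139 0.173 0.367] 0.0356 j6 1.755 yaw -100.0
```

Emit:
carry_out --moves '[[[0, 0, 0], [0, 0, 8], 1], [[0, 0, 0], [0, 0, 8], 1]]'

```text
t: 19.25
tcp_pos: [0.6242, 0.0293, 0.1053]
tcp_rot: [0.0, -0.53, 0.848, -0.0]
contact_force: [-0.1, -0.6, 4.9]
opening: 0.0358
```

```bash
python3 st.py
```

```text
19.25 [ 0.0021 -0.0422  0.1053] [-0.1 -0.6  4.9] M [0.055 0.11  0.423] 0.0358 j6 2.034 yaw -116.0
```

Measured tightening torque is about 0.42 N m, inside the 0.3 to 0.5 band. Letting go and lifting clear.

Emit:
carry_out --moves '[[[0, 0, 0], [0, 0, 0], 1], [[0, 0, 0], [0, 0, 0], 0.48], [[0, 0, 0], [0, 0, 0], 0.48], [[0, 0, 0], [0, 0, 0], 0.48], [[0, 0, -0.02], [0, 0, 0], 0.48], [[0, 0, -0.04], [0, 0, 0], 0.48], [[0, 0, -0.04], [0, 0, 0], 0.48], [[0, 0, -0.03], [0, 0, 0], 0.48]]'

```text
t: 20.05
tcp_pos: [0.624, 0.0293, 0.2372]
tcp_rot: [0.001, -0.53, 0.848, -0.0]
contact_force: [0.3, 0.2, -0.6]
opening: 0.0472
```

```bash
python3 st.py; python3 - <<'E'
from h import *
P2,s=look("side","s8.png"); P,w=look("wrist","w8.png")
pts("side",["oil_bottle","spanner","screwdriver","shaft"],P2)
cv2.imwrite("pics/c8.png",np.hstack([w[60:340,100:460,::-1],cv2.resize(s[150:270,240:360,::-1],(280,280),interpolation=2)]))
E
```

```text
20.05 [ 0.002  -0.0421  0.2372] [ 0.3  0.2 -0.6] M [0.005 0.193 0.016] 0.0472 j6 2.033 yaw -116.0
side oil_bottle 0.89 [0.7258 0.2185 0.0513]
side spanner 0.64 [0.7985 0.0049 0.0045]
side screwdriver 0.68 [0.4739 0.1539 0.0176]
side shaft 0.71 [0.69   0.0954 0.0879]
side shaft 0.6 [0.6181 0.0224 0.12  ]
```

View pics/c8.png

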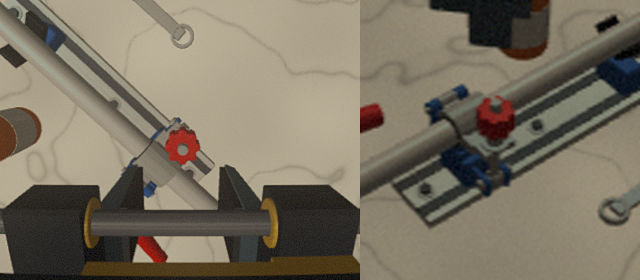

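The knob is down on the ear, the bolt is upright in the fork, and the bystanders and shaft look unmoved. Handing in.

```bash
python3 -c "
from workcell import finish_job
print(finish_job())"
```

```text
the job is handed in; nothing more can be done
None
```

The clamp is closed and tightened, and the job is handed in at about 20 s of the 72 s allowed. `finish_job` gave no verdict, so the clamping force on the tube is not directly confirmed.

- **What I did:** I swung the cap over and pressed it down onto the tube. Then I pinched the knob, brought the bolt up into the fork, turned the knob clockwise and let go.
- **Tightness:** The last torque readings while turning were 0.37 and 0.42 N m, inside the 0.3 to 0.5 N m hand-tight band. They rose more slowly than the angle turned would predict, so the knob probably slipped a little in the fingers. That makes the torque an estimate, good to a few hundredths of a N m.
- **Last pictures:** They show the cap closed, the bolt upright with the flange on the ear, and the gripper clear with no contact force. The spanner and screwdriver are where they were. The oil bottle's estimate differs by about 12 mm from the first one, but this time the arm partly hid it and nothing came near it. I didn't measure the shaft's movement precisely, only that it looks unmoved.
- **What went wrong on the way:**
  - My first lift of the bolt went the wrong way and the fingers slid off the knob.
  - My first grip for turning was about 2 mm off the bolt axis, which pushed sideways with up to about 18 N, so I regripped on centre.

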